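# Check a bridge gauge on its setting block

## Task

Check the bridge gauge on its setting block: pull the instrument cabinet's drawer well open by its handle, take the gauge from its sloping stand, and lower it gently over the taller of the two steel blocks in the drawer, so that both its legs stand flat on the drawer floor and its sprung foot rests near the middle of the block and reads its height. Let go only once the gauge stands, leave it standing there with the drawer open, and leave the other things on the bench as they are.

Things in the scene. Friction and masses are not known exactly. Their poses are not given: they have to be found in the camera images.
- drawer (a joint): How far the single drawer of the grey bench-top instrument cabinet is out, m: 0 shut, 0.16 fully out; light friction, stays where left. It slides along the handle's own -x. The cabinet is fixed, 240 mm deep (x), 340 wide (y), 100 high; a folder 18 mm high lies on the rear half of its top.
- drawer_handle (a point): Middle of the drawer's bar handle: a round steel bar about 10 mm thick, 110 mm long along the cabinet's y, 35 mm in front of the drawer's front, 66 mm above the bench (34 mm below the cabinet's top). Axes as the cabinet's. Moves with the drawer.
- drawer_floor (a point): Point on the drawer's inner floor, midway across its width and 50 mm behind the inside of its front panel (16 mm thick, standing 56 mm above the floor). The floor is a flat dark steel plate 26 mm above the bench, 184 mm along x and 298 along y inside; side and back walls stand 34 mm above it. Axes as the handle's: -x is the way the drawer opens.
- block_tall: The taller steel setting block, 40 x 40 mm and 38 mm high, loose on the drawer's floor in its front left or right half. Origin: centre of its underside, z up.
- block_low: The lower steel block, 40 x 40 mm and 22 mm high, loose on the drawer's floor in the other half. Origin: centre of its underside, z up.
- gauge: Bridge gauge, 0.53 kg: aluminium inverted U, 100 mm along y, with a dial head and a sprung plunger. Origin: midway between the legs' undersides; z up to the head, y leg to leg, dial faces +x. Legs 10 mm thick (y), 44 deep (x), 80 apart inside; crossbar underside 60 above the origin, its top 74. At the start it leans on its stand, head 35 degrees from vertical towards the stand's -x.
- gauge_head (a point): Centre of the gauge's black head, the place to grip: 40 mm wide (y), 30 deep (x), reaching from 74 to 120 mm above the legs' undersides along the gauge's z; this point is at 100 mm. Axes as the gauge's.
- gauge_foot (a joint): Reading of the gauge, m: how far its foot is pushed up above the underside of the legs; 0 when free, so with the gauge standing flat it reads the height of what is under the foot. Range 0 to 0.05; the spring takes about 1 to 2 N.
- foot_tip (a point): Centre of the underside of the gauge's foot, a steel disc 16 mm across, midway between the legs.
- stand: Dark steel sloping stand, fixed: base 110 x 126 mm; a sloping back plate 116 mm wide under the gauge (which leans towards the stand's -x), two ledges under its legs with small cheeks outside them. It reaches about 90 mm above the bench. Origin: centre of its underside.
- parts_bin: Blue plastic bin, 100 x 130 x 60 mm, to be left alone. Origin: centre of its underside.
- hub: Turned steel hub, flange 60 mm across, 45 mm high, to be left alone. Origin: centre of its underside.
- wrench: Steel wrench, 170 mm long, lying flat on the bench, to be left alone.

How it is judged (in metres and radians):
On the way, in this order (a step that is already met when the one before it is completed fails the run):
1. the drawer is pulled at least 110 mm open (value of joint drawer above 0.11 m), for 0.2 s.
2. the gauge is held in the gripper, off its stand (contact force between the fingers and gauge above 1 N and contact force between gauge and stand below 0.05 N and distance of gauge from where it was at the start of the episode above 0.04 m), for 0.2 s.
3. still held, the gauge stands upright over the taller block with its foot within 10 mm of the middle and reads 38 mm to within 1.8 mm (contact force between the fingers and gauge above 1 N and value of joint gauge_foot between 0.0362 and 0.0398 m and x of foot_tip in the frame of block_tall between -0.01 and 0.01 m and y of foot_tip in the frame of block_tall between -0.01 and 0.01 m and angle between gauge's own z axis and vertical below 0.04 rad), for 0.2 s.
At the end, for the whole second after the job is handed in: The gauge stands released, at rest and upright (0.04 rad) over the taller block, foot within 10 mm of the block's middle along each side, joint reading 36.2 to 39.8 mm; the drawer is at least 110 mm open and both blocks lie flat (0.06 rad) (value of joint gauge_foot between 0.0362 and 0.0398 m and x of foot_tip in the frame of block_tall between -0.01 and 0.01 m and y of foot_tip in the frame of block_tall between -0.01 and 0.01 m and angle between gauge's own z axis and vertical below 0.04 rad and value of joint drawer above 0.11 m and linear speed of gauge below 0.02 m/s and angle between each of block_tall, block_low's own z axis and vertical below 0.06 rad); the robot touches nothing.
It fails at once if the bin, the hub or the wrench is moved more than 30 mm (distance of any of parts_bin, hub, wrench from where it was at the start of the episode above 0.03 m).
It fails at once if the gauge is pressed or dropped on the block with more than 60 N (contact force between gauge and block_tall above 60 N).
It also fails if it takes over 64 s, if anything falls off the work surface, if the arm or the gripper's body presses on something with over 40 N, if the wrist force passes 120 N, or if a joint passes its speed limit or range.

## Robot

A 7-joint arm with a two-finger parallel gripper is mounted at the origin on the work surface. World frame = base frame: x ahead of the robot, y to its left, z up, the work surface at z = 0. Lengths are in m, angles in degrees, forces in N, time in s.
With the tool pointing down it reaches from about 0.425 to 0.825 m from the base axis. Payload 3.6 kg.
Tool frame: the origin (TCP) lies midway between the tips of the shut fingers; the grasp point (between the pads) lies 19 mm behind it; z points along the fingers, y is the line along which they close (so a half turn about z gives the same grasp; the last joint's range is limited). The gripper opens to 85 mm and grips with 20 to 120 N. Pads are 22 mm wide; open, the fingers measure 114 mm over their backs; the gripper's body (76 mm by 85 mm) begins 54 mm behind the grasp point. The pads swing forward as they close: fully open they stand 13 mm farther back than shut.
Start: joints at [63.971, 35.231, -0.722, 81.555, 0.464, 63.22, -2.315], TCP at [0.27, -0.591, 0.231] pointing down, gripper open.
Joint ranges: [-178.69, 178.69], [-17.37, 117.87], [-77.05, 75.6], [15.02, 138.74], [-78.02, 258.01], [0.78, 113.62], [-162.83, 162.83]. Speed limits (degrees/s): [159.86, 159.86, 180, 180, 180, 180, 180].

## Interface

Orientations are given as [roll, pitch, yaw] about the fixed x, y, z axes, in that order (R = Rz(yaw) Ry(pitch) Rx(roll)).
In Python, from workcell import r gives the robot as it stands.
- The arm moves only by the shell command python3 -m inch 'ROWS' [FORCE]. ROWS is JSON, a list that holds one entry, the list of rows, each a list of 7 numbers: the opening, from -1 (shut) to 1 (fully open), then the shift along the tool's x, y, z normalised to -1 to 1, where 1 is 150 mm, then the turn, a rotation vector about the tool's x, y, z normalised to -1 to 1, where 1 is 30 degrees. A call has 1 to 5 rows; each row is the pose to reach, as a shift and turn from the pose commanded when the call began, along the tool's axes at that moment; what a row does not reach only later rows make up. A row lasts 1/8 s, in which the tool goes at most 62.5 mm and 10.7 degrees, less where a joint would pass 70% of its speed; a pose out of reach is approached as far as the arm can. A call with a number of a shift or a turn outside -1 to 1 is refused whole. A call with a gripper value outside its range is refused whole. The fingers move at their own pace and stop on an object; FORCE is the grip in N (left out, the last holds). Time passes only in rows, so rows that repeat a pose let the fingers close. It gives the time, the measured TCP pose, the force, the opening and the grip force at its end, in the units of the state.
- r.get_state(): the state, without advancing time (a new reading comes with each control period).
- r.camera(name): name is "scene" or "top"; returns the picture (480x640x3 uint8, red, green, blue); there is no depth.
- r.get_calibration(name): a dict with "vfov" (degrees; the focal length in pixels is half the picture's height over the tangent of half this angle, whatever the lens; pixels are square), "cx", "cy" (the principal point, pixels), "dist_coeffs" ([k1, k2, p1, p2, k3] as OpenCV has them; the pictures are not rectified), "extrinsics" (4x4, takes a point from world to camera coordinates). Camera axes: x right, y down, z forward; pixel columns grow to the right and rows downward; lengths in m; the calibration is good to about 2 mm. A picture is of the moment at which its call begins. get_calibration takes no time and is no camera call.
- r.close_job(): hands the job in; it is judged then, once.
Trained networks look in the newest picture that a camera, given by its name, has taken for a name from the list of things; names that differ only in an ending like _2 or _b are one class to them, and where a whole thing is asked for, a point or a joint stands for the part that bears it (a point fixed in the world has none). Each returns a list of dicts, best first, with "conf" (0 to 1); they miss things now and then, are a little off and sometimes report something else, mostly with a low value. They report only what shows in the picture. A call takes as long as a camera call.
- r.masks_of(camera, target): "mask" (480x640 bool, what is visible of it) and "rect" ([left, top, right, bottom] in pixels, round what is visible of it).
The state is a dict: "time": time; "qpos": joint angles; "qd": joint speeds; "joint_torque": joint torques, N m; "tcp_pos": TCP position; "tool_rot": TCP orientation; "contact_force": force on the tool from outside, world axes, zero at the start; "moment": the same for the moment, N m; "gripper_width": finger opening in m; "gripper_force": force on a finger pad.
Only numpy, scipy, OpenCV 4.12 (cv2) and the standard library are available. Lean on these libraries where they do the work, as an engineer would, in place of code of your own. Each camera call takes 0.05 s, during which the arm holds its last target. There are 200 camera calls.

## Working session

There is one attempt and no reset: what is moved stays moved. The work goes in short steps, Python scripts to look and compute and a shell command to move; the robot and the scene stay as the last step left them, time stands still between calls to the robot, and variables do not carry over. Pictures are saved under pics/ and viewed, at most 10 in all, crops included, and the job is handed in when it is done.

```bash
mkdir -p pics; ls
python3 - <<'E'
from workcell import r
import cv2,numpy as np
for n in ("scene","top"):
    im=r.camera(n); cv2.imwrite(f"pics/{n}0.png",im[:,:,::-1])
    c=r.get_calibration(n); print(n,c["vfov"],c["cx"],c["cy"],c["dist_coeffs"]);print(np.round(c["extrinsics"],4).tolist())
    for t in ("drawer_handle","drawer","gauge","gauge_head","stand","block_tall","parts_bin","hub","wrench"):
        print(t,[(round(d["conf"],2),[int(v) for v in d["rect"]],int(d["mask"].sum())) for d in r.masks_of(n,t)][:2])
print(r.get_state())
E
```

```text
pics
scene 56.20582720347867 319.0378962958916 239.12030702113634 [-0.08794949  0.          0.          0.          0.        ]
[[0.7198, 0.6941, -0.0116, -0.3853], [0.5481, -0.5785, -0.6041, -0.3173], [-0.426, 0.4285, -0.7968, 1.381], [0.0, 0.0, 0.0, 1.0]]
drawer_handle [(0.82, [335, 189, 391, 251], 238)]
drawer [(0.84, [332, 192, 394, 261], 251)]
gauge [(0.97, [194, 256, 258, 306], 1773)]
gauge_head [(0.74, [194, 253, 256, 310], 1656)]
stand [(0.79, [203, 276, 267, 329], 1841)]
block_tall []
parts_bin [(0.93, [249, 307, 327, 392], 3692)]
hub [(0.9, [326, 310, 355, 339], 551), (0.6, [228, 279, 245, 297], 79)]
wrench [(0.79, [242, 208, 301, 243], 420)]
top 46.61462147983314 322.77219719577874 239.97909777540542 [0.00214538 0.         0.         0.         0.        ]
[[-0.0064, -1.0, -0.007, -0.0549], [-0.99, 0.0073, -0.1408, 0.6165], [0.1409, 0.006, -0.99, 1.1399], [0.0, 0.0, 0.0, 1.0]]
drawer_handle [(0.85, [158, 214, 320, 247], 2196)]
drawer [(0.67, [157, 216, 319, 247], 2121)]
gauge [(0.93, [396, 250, 463, 302], 1759), (0.32, [421, 264, 429, 272], 61)]
gauge_head [(0.58, [403, 24
[... 319 characters left out ...]
': 1.0, 'qpos': array([63.97131617, 35.22940454, -0.7213748 , 81.55631939,  0.46619185,
       63.22039549, -2.31570575]), 'qd': array([-0.01433841,  0.15474044,  0.0610715 , -0.05656909, -0.03379425,
        0.13296657,  0.0124925 ]), 'joint_torque': array([-4.08495489e-04, -4.69105518e+01,  2.58923778e-01, -1.71344626e+01,
        1.00779106e-02,  1.72559452e-03, -5.78587716e-06]), 'tcp_pos': array([ 0.26964748, -0.5913855 ,  0.23130859]), 'tool_rot': array([-1.79996788e+02,  1.89362600e-04,  2.45123171e+01]), 'contact_force': array([-0.39387494,  0.0129915 ,  0.16079735]), 'moment': array([-0.0107698 ,  0.03782659,  0.0435176 ]), 'gripper_force': 0.0, 'gripper_width': 0.08529092051613242}
```

View pictures.

View pics/scene0.png

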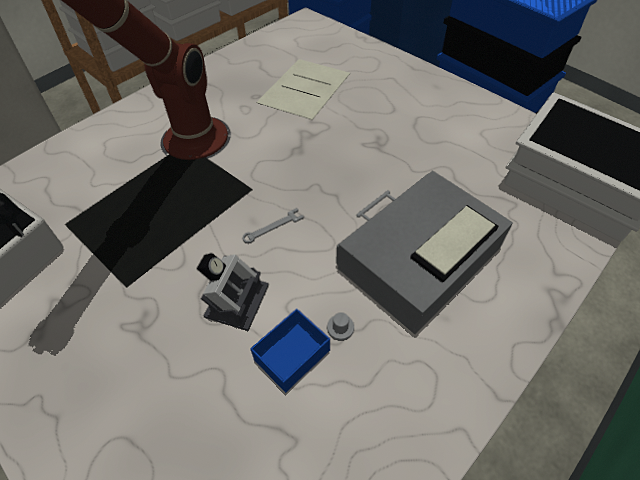

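View pics/top0.png

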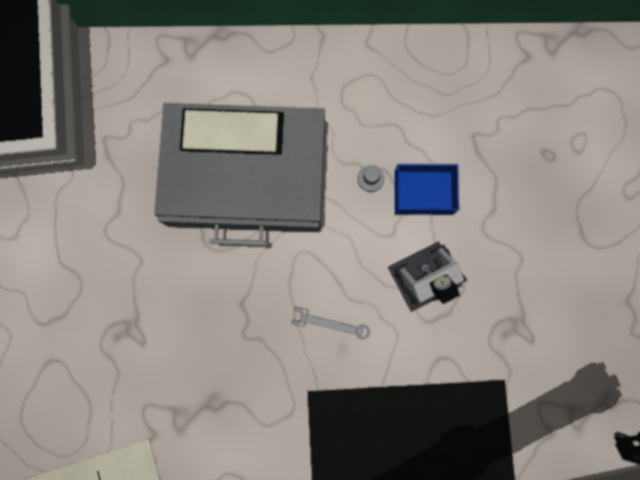

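```bash
cat > h.py <<'E'
import numpy as np, cv2
from scipy.spatial.transform import Rotation as R
from workcell import r
def cam(n):
    c=r.get_calibration(n); f=240/np.tan(np.radians(c["vfov"]/2))
    return np.array([[f,0,c["cx"]],[0,f,c["cy"]],[0,0,1.]]),np.array(c["dist_coeffs"],float),np.array(c["extrinsics"],float)
def proj(n,P):
    K,d,E=cam(n); return cv2.projectPoints(np.asarray(P,float).reshape(-1,1,3),cv2.Rodrigues(E[:3,:3])[0],E[:3,3],K,d)[0].reshape(-1,2)
def onz(n,uv,z):
    K,d,E=cam(n); q=cv2.undistortPoints(np.asarray(uv,float).reshape(-1,1,2),K,d).reshape(-1,2)
    D=np.c_[q,np.ones(len(q))]@E[:3,:3]; C=-E[:3,:3].T@E[:3,3]
    return C+D*((z-C[2])/D[:,2])[:,None]
def rel(p,rot):
    "target TCP position and Rotation -> row numbers"
    s=r.get_state(); R0=R.from_euler('xyz',s["tool_rot"],degrees=True)
    print("rel shift",np.round(R0.inv().apply(np.asarray(p)-s["tcp_pos"])/.15,3),"turn",np.round(np.degrees((R0.inv()*rot).as_rotvec())/30,3),"tool rot now",R0.as_matrix().round(2).tolist())
E
python3 - <<'E'
from h import *
print("cab corners",onz("top",[[157,216],[321,222],[164,103],[325,108]],.1).round(3).tolist())
print("handle top",onz("top",[[211,241],[270,245],[240,242]],.071).round(3).tolist())
print("handle scene",onz("scene",[[359,216],[394,195]],.071).round(3).tolist())
a=cv2.imread("pics/top0.png");b=cv2.imread("pics/scene0.png")
z=lambda i,x,y,w,h,k:cv2.resize(i[y:y+h,x:x+w],None,fx=k,fy=k,interpolation=cv2.INTER_CUBIC)
o=np.vstack([np.hstack([z(a,385,235,80,80,5),z(b,190,245,80,80,5)]),np.hstack([z(a,200,215,80,40,5),z(b,340,180,80,40,5)])])
cv2.imwrite("pics/crop1.png",o)
E
```

```text
cab corners [[0.66, 0.278, 0.1], [0.645, -0.056, 0.1], [0.901, 0.272, 0.1], [0.887, -0.066, 0.1]]
handle top [[0.612, 0.173, 0.071], [0.603, 0.05, 0.071], [0.609, 0.113, 0.071]]
handle scene [[0.616, 0.057, 0.071], [0.634, 0.17, 0.071]]
```

View pics/crop1.png

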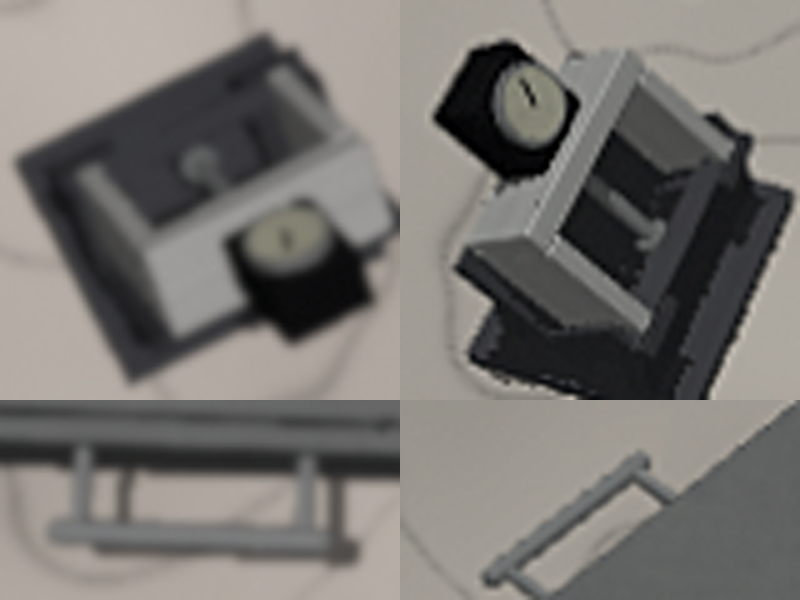

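```bash
cat > fit.py <<'E'
from h import *
from scipy.optimize import minimize
def box(a,b): return np.array([[x,y,z] for x in(a[0],b[0]) for y in(a[1],b[1]) for z in(a[2],b[2])])/1000
B=[box((-22,-50,0),(22,-40,74)),box((-22,40,0),(22,50,74)),box((-22,-50,60),(22,50,74)),box((-15,-20,74),(15,20,120)),box((-4,-4,0),(4,4,60)),box((-8,-8,0),(8,8,4))]
def sil(n,p,lean,S=4):
    T=R.from_euler('ZY',[p[3],lean]) ; m=np.zeros((480*S,640*S),np.uint8)
    for b in B:
        q=proj(n,T.apply(b)+p[:3]); cv2.fillConvexPoly(m,cv2.convexHull(((q+.5)*S).round().astype(np.int32)),1)
    return cv2.resize(m.astype(np.float32),(640,480),interpolation=cv2.INTER_AREA)
def fit(masks,p0,lean):
    bl=lambda m:cv2.GaussianBlur(m.astype(np.float32),(0,0),1.2)
    M={n:bl(m) for n,m in masks.items()}
    f=lambda p:sum(((bl(sil(n,p,lean))-M[n])**2).sum() for n in M)/1000
    best=minimize(f,p0,method="Nelder-Mead",options=dict(initial_simplex=np.vstack([p0]+[np.array(p0)+d for d in np.diag([.015,.015,.01,.2])]),maxiter=200,xatol=1e-4,fatol=1e-4))
    return best.x,best.fun
E
python3 - <<'E'
from fit import *
for n in("scene","top"): r.camera(n)
m={n:r.masks_of(n,"gauge")[0]["mask"] for n in("scene","top")}
print(onz("top",[[427,268],[444,287]],.07))
lean=-np.radians(35)
for y in(25,40):
    p,f=fit(m,[.56,-.24,.03,np.radians(y)],lean); print(p[:3].round(4),np.degrees(p[3]),f)
    T=R.from_euler('ZY',[p[3],lean]); print("head",(T.apply([0,0,.1])+p[:3]).round(4),"z",T.apply([0,0,1]).round(3))
ims=[]
for n,c in(("top",(385,235)),("scene",(190,245))):
    im=cv2.imread(f"pics/{n}0.png")[c[1]:c[1]+80,c[0]:c[0]+80]; im=cv2.resize(im,None,fx=5,fy=5)
    for src,col in((sil(n,p,lean),(0,0,255)),(m[n].astype(np.float32),(0,255,0))):
        s=cv2.resize(src[c[1]:c[1]+80,c[0]:c[0]+80],None,fx=5,fy=5)
        cv2.drawContours(im,cv2.findContours((s>.5).astype(np.uint8),cv2.RETR_LIST,cv2.CHAIN_APPROX_NONE)[0],-1,col,1)
    ims.append(im)
cv2.imwrite("pics/fit.png",np.hstack(ims))
print("handle",onz("top",[[210,241],[266,243]],.066).round(4).tolist(),onz("scene",[[357,215],[389.6,192]],.066).round(4).tolist())
E
```

```text
Traceback (most recent call last):
IndexError: list index out of range
```

```bash
cat >> h.py <<'E'
def mask(n,t,k=5):
    for _ in range(k):
        r.camera(n); d=r.masks_of(n,t)
        if d and d[0]["conf"]>.5: return d[0]["mask"]
E
python3 - <<'E'
from fit import *
m={n:mask(n,"gauge") for n in("scene","top")}
lean=-np.radians(35)
for y in(25,40):
    p,f=fit(m,[.56,-.24,.03,np.radians(y)],lean); print(p[:3].round(4),np.degrees(p[3]),f)
    T=R.from_euler('ZY',[p[3],lean]); print("head",(T.apply([0,0,.1])+p[:3]).round(4),"z",T.apply([0,0,1]).round(3))
ims=[]
for n,c in(("top",(385,235)),("scene",(190,245))):
    im=cv2.imread(f"pics/{n}0.png")[c[1]:c[1]+80,c[0]:c[0]+80]; im=cv2.resize(im,None,fx=5,fy=5)
    for src,col in((sil(n,p,lean),(0,0,255)),(m[n].astype(np.float32),(0,255,0))):
        s=cv2.resize(src[c[1]:c[1]+80,c[0]:c[0]+80],None,fx=5,fy=5)
        cv2.drawContours(im,cv2.findContours((s>.5).astype(np.uint8),cv2.RETR_LIST,cv2.CHAIN_APPROX_NONE)[0],-1,col,1)
    ims.append(im)
cv2.imwrite("pics/fit.png",np.hstack(ims))
print("handle",onz("top",[[210,241],[266,243]],.066).round(4).tolist(),onz("scene",[[357,215],[389.6,192]],.066).round(4).tolist())
E
```

```text
[ 0.5578 -0.2709  0.0426] 26.302327400987778 0.07925228774547577
head [ 0.5064 -0.2963  0.1245] z [-0.514 -0.254  0.819]Traceback (most recent call last):
  File "<stdin>", line 5, in <module>
  File "fit.py", line 14, in fit
    best=minimize(f,p0,method="Nelder-Mead",options=dict(initial_simplex=np.vstack([p0]+[np.array(p0)+d for d in np.diag([.015,.015,.01,.2])]),maxiter=200,xatol=1e-4,fatol=1e-4))
    res = _minimize_neldermead(fun, x0, args, callback, bounds=bounds,
                               **options)
    fxcc = func(xcc)
    fx = function(np.copy(x), *(wrapper_args + args))
  File "fit.py", line 13, in <lambda>
    f=lambda p:sum(((bl(sil(n,p,lean))-M[n])**2).sum() for n in M)/1000
               ~~~^^^^^^^^^^^^^^^^^^^^^^^^^^^^^^^^^^^^^^^^^^^^^^^^
  File "fit.py", line 13, in <genexpr>
    f=lambda p:sum(((bl(sil(n,p,lean))-M[n])**2).sum() for n in M)/1000
                        ~~~^^^^^^^^^^
  File "fit.py", line 8, in sil
    q=proj(n,T.apply(b)+p[:3]); cv2.fillConvexPoly(m,cv2.convexHull(((q+.5)*S).round().astype(np.int32)),1)
  File "h.py", line 8, in proj
    K,d,E=cam(n); return cv2.projectPoints(np.asarray(P,float).reshape(-1,1,3),cv2.Rodrigues(E[:3,:3])[0],E[:3,3],K,d)[0].reshape(-1,2)
          ~~~^^^
  File "h.py", line 5, in cam
    c=r.get_calibration(n); f=240/np.tan(np.radians(c["vfov"]/2))
ValueError: time passes only in moves, steps and waits
```

```bash
sed -i 's/^def cam/from functools import cache\n@cache\ndef cam/' h.py
python3 - <<'E'
from h import *
a=onz("top",[[210,241],[266,243]],.066);b=onz("scene",[[357,215],[389.6,192]],.066)
print("handle",a.round(4).tolist(),b.round(4).tolist())
rel([.606,.113,.15],R.from_euler('xyz',[180,0,-2.3+90],degrees=True))
s=r.get_state();print(s["time"])
E
```

```text
handle [[0.6125, 0.1759, 0.066], [0.6074, 0.059, 0.066]] [[0.6074, 0.0598, 0.066], [0.6173, 0.1748, 0.066]]
rel shift [ 3.988 -3.342  0.542] turn [-0.    -0.    -2.106] tool rot now [[0.91, 0.41, 0.0], [0.41, -0.91, 0.0], [0.0, -0.0, -1.0]]
1.4
```

```bash
for i in 1 2 3 4; do python3 -m inch '[[[1,0.997,-0.835,0,0,0,0],[1,0.997,-0.835,0,0,0,0],[1,0.997,-0.835,0,0,0,0],[1,0.997,-0.835,0,0,0,0]]]'; done
for i in 1 2 3; do python3 -m inch '[[[1,0,0,0,0,0,-0.7],[1,0,0,0,0,0,-0.7],[1,0,0,0,0,0,-0.7],[1,0,0,0,0,0,-0.7]]]'; done
python3 - <<'E'
from h import *
# mask-based handle refinement
rel([.611,.117,.13],R.from_euler('xyz',[180,0,87],degrees=True))
print(onz("top",[[291,318],[368,335]],.005).round(3).tolist())
E
```

```text
time: 1.9
tcp_pos: [0.3575, -0.4099, 0.2317]
tool_rot: [-179.9, -0.2, 25.1]
contact_force: [0.1, 0.1, 0.5]
gripper_width: 0.0853
gripper_force: 0.0
time: 2.4
tcp_pos: [0.4405, -0.2347, 0.2316]
tool_rot: [-179.9, -0.1, 25.0]
contact_force: [0.1, -0.2, 0.2]
gripper_width: 0.0852
gripper_force: 0.0
time: 2.9
tcp_pos: [0.524, -0.0589, 0.2314]
tool_rot: [-179.9, -0.2, 25.0]
contact_force: [-0.8, -0.7, -0.4]
gripper_width: 0.0855
gripper_force: 0.0
time: 3.4
tcp_pos: [0.6072, 0.1168, 0.2308]
tool_rot: [-179.9, -0.1, 24.8]
contact_force: [-0.5, -1.1, 0.1]
gripper_width: 0.0854
gripper_force: 0.0
time: 3.9
tcp_pos: [0.6063, 0.1105, 0.2313]
tool_rot: [180.0, 0.0, 45.2]
contact_force: [0.7, 0.2, -1.0]
gripper_width: 0.0853
gripper_force: 0.0
time: 4.4
tcp_pos: [0.6061, 0.1123, 0.2314]
tool_rot: [180.0, 0.0, 66.3]
contact_force: [-0.2, -0.4, 0.1]
gripper_width: 0.0857
gripper_force: 0.0
time: 4.9
tcp_pos: [0.6061, 0.1126, 0.2314]
tool_rot: [180.0, 0.0, 87.3]
contact_force: [-0.4, -0.1, 0.9]
gripper_width: 0.0848
gripper_force: 0.0
rel shift [0.031 0.031 0.676] turn [0.   0.   0.01] tool rot now [[0.05, 1.0, 0.0], [1.0, -0.05, -0.0], [-0.0, 0.0, -1.0]]
[[0.453, 0.011, 0.005], [0.415, -0.154, 0.005]]
```

```bash
python3 -m inch '[[[-0.35,0.02,0.025,0.4,0,0,0],[-0.35,0.02,0.025,0.6,0,0,0],[-0.35,0.02,0.025,0.6,0,0,0],[-0.35,0.02,0.025,0.6,0,0,0],[-0.35,0.02,0.025,0.6,0,0,0]]]'
python3 -m inch '[[[-0.35,0,0,0.15,0,0,0],[-0.35,0,0,0.3,0,0,0],[-0.35,0,0,0.3,0,0,0],[-0.35,0,0,0.3,0,0,0]]]'
python3 - <<'E'
from h import *
o=[]
for n in("top","scene"):
    im=r.camera(n)[:,:,::-1]; u,v=proj(n,r.get_state()["tcp_pos"])[0].astype(int); o.append(cv2.resize(im[v-60:v+60,u-60:u+60],(400,400),interpolation=cv2.INTER_CUBIC))
cv2.imwrite("pics/hand.png",np.hstack(o))
E
```

```text
time: 5.52
tcp_pos: [0.6112, 0.116, 0.1434]
tool_rot: [179.8, -0.1, 87.5]
contact_force: [-0.1, 0.1, -0.2]
gripper_width: 0.0277
gripper_force: 0.0
time: 6.02
tcp_pos: [0.611, 0.1158, 0.0979]
tool_rot: [179.8, -0.1, 87.5]
contact_force: [0.6, 0.6, 0.0]
gripper_width: 0.0281
gripper_force: 0.0
```

View pics/hand.png

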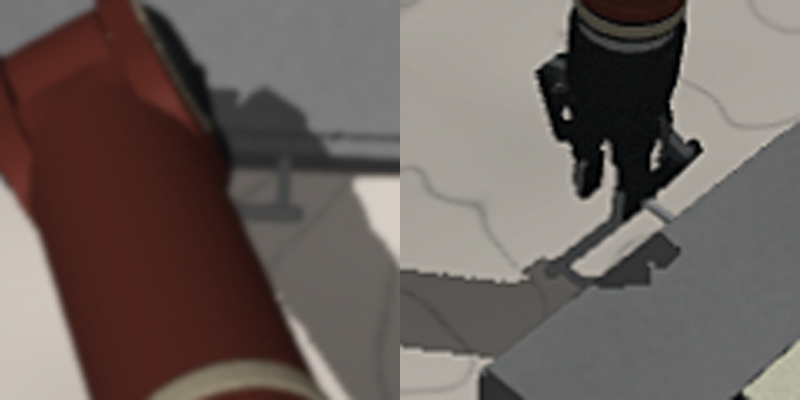

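The picture shows the fingers straddling the bar (scene crop, about (620,200)); I go down and close.

```bash
python3 -m inch '[[[-0.35,0,0,0.1,0,0,0],[-0.35,0,0,0.2,0,0,0],[-0.35,0,0,0.33,0,0,0],[-0.35,0,0,0.33,0,0,0]]]'
python3 -m inch '[[[-1,0,0,0,0,0,0],[-1,0,0,0,0,0,0],[-1,0,0,0,0,0,0],[-1,0,0,0,0,0,0],[-1,0,0,0,0,0,0]]]' 40
```

```text
time: 6.62
tcp_pos: [0.6053, 0.1158, 0.0437]
tool_rot: [-179.4, 0.1, 87.6]
contact_force: [-5.0, 0.3, 1.2]
gripper_width: 0.0279
gripper_force: 0.0
time: 7.25
tcp_pos: [0.6093, 0.1155, 0.0455]
tool_rot: [-179.9, -0.0, 87.5]
contact_force: [2.1, 2.7, -14.7]
gripper_width: 0.0093
gripper_force: 38.7
```

```bash
python3 -m inch '[[[-1,0,-0.15,0,0,0,0],[-1,0,-0.35,0,0,0,0],[-1,0,-0.55,0,0,0,0],[-1,0,-0.75,0,0,0,0],[-1,0,-0.95,0,0,0,0]]]'
python3 -m inch '[[[-1,0,0,0,0,0,0],[-1,0,0,0,0,0,0],[-1,0,0,0,0,0,0]]]'
```

```text
time: 7.88
tcp_pos: [0.467, 0.122, 0.0455]
tool_rot: [-180.0, -0.1, 87.5]
contact_force: [4.3, 3.7, -30.4]
gripper_width: 0.0096
gripper_force: 39.2
time: 8.25
tcp_pos: [0.4657, 0.122, 0.0455]
tool_rot: [-179.7, 0.0, 87.6]
contact_force: [-2.1, 3.7, -25.9]
gripper_width: 0.0095
gripper_force: 39.9
```

```bash
python3 -m inch '[[[-0.35,0,0,0,0,0,0],[-0.35,0,0,0,0,0,0],[-0.35,0,0,0,0,0,0]]]'
python3 -m inch '[[[-0.35,0,0,-0.4,0,0,0],[-0.35,0,0,-0.8,0,0,0],[-0.35,0,0,-1,0,0,0],[-0.35,0,0,-1,0,0,0]]]'
python3 -m inch '[[[0.2,-1,0,-0.6,0,0,0],[0.2,-1,0,-0.6,0,0,0],[0.2,-1,0,-0.6,0,0,0],[0.2,-1,0,-0.6,0,0,0]]]'
python3 -m inch '[[[0.2,-1,0,0,0,0,0],[0.2,-1,0,0,0,0,0],[0.2,-1,0,0,0,0,0],[0.2,-1,0,0,0,0,0]]]'
python3 -m inch '[[[0.2,-1,0,0,0,0,0],[0.2,-1,0,0,0,0,0],[0.2,-1,0,0,0,0,0],[0.2,-1,0,0,0,0,0]]]'
python3 - <<'E'
from h import *
for n in("scene","top"):
    cv2.imwrite(f"pics/{n}1.png",r.camera(n)[:,:,::-1])
    for t in ("drawer_handle","block_tall","block_low"):
        print(n,t,[(round(d["conf"],2),[int(v) for v in d["rect"]],int(d["mask"].sum())) for d in r.masks_of(n,t)][:3])
a=cv2.imread("pics/top1.png");b=cv2.imread("pics/scene1.png")
cv2.imwrite("pics/open.png",np.hstack([cv2.resize(a[190:340,130:330],(400,300)),cv2.resize(b[130:280,260:460],(400,300))]))
E
```

```text
time: 8.62
tcp_pos: [0.4696, 0.1216, 0.0484]
tool_rot: [179.7, -0.0, 87.5]
contact_force: [-0.7, -0.7, -0.6]
gripper_width: 0.0278
gripper_force: 0.0
time: 9.12
tcp_pos: [0.4697, 0.1221, 0.2001]
tool_rot: [179.5, -0.1, 87.5]
contact_force: [1.0, 0.1, 0.2]
gripper_width: 0.0273
gripper_force: 0.0
time: 9.62
tcp_pos: [0.4616, -0.0328, 0.2876]
tool_rot: [179.9, 0.1, 87.0]
contact_force: [0.1, 1.2, 0.2]
gripper_width: 0.0516
gripper_force: 0.0
time: 10.12
tcp_pos: [0.4538, -0.1792, 0.2852]
tool_rot: [-179.8, -0.0, 87.3]
contact_force: [0.2, 0.5, 1.0]
gripper_width: 0.0511
gripper_force: 0.0
time: 10.62
tcp_pos: [0.4482, -0.3274, 0.2855]
tool_rot: [-179.9, -0.1, 87.5]
contact_force: [-0.3, 0.4, -0.2]
gripper_width: 0.0507
gripper_force: 0.0
scene drawer_handle [(0.67, [294, 146, 418, 257], 5257), (0.53, [379, 182, 399, 205], 353)]
scene block_tall [(0.62, [380, 183, 398, 203], 331)]
scene block_low [(0.53, [337, 210, 361, 229], 302)]
top drawer_handle [(0.83, [153, 216, 316, 315], 11155)]
top block_tall [(0.86, [196, 235, 221, 257], 457)]
top block_low [(0.55, [260, 244, 282, 263], 357)]
```

View pics/open.png

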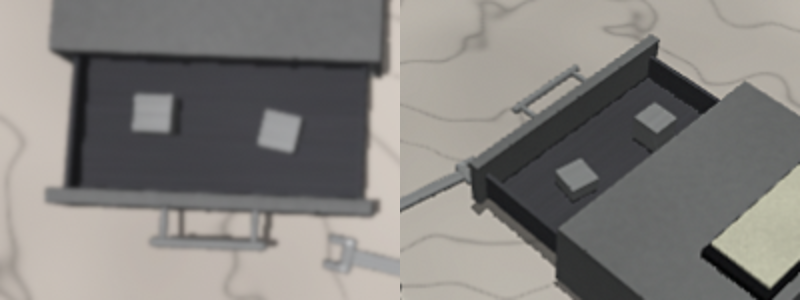

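```bash
cat > bfit.py <<'E'
from h import *
from scipy.optimize import minimize
def bs(n,p,h,S=4):
    c=np.array([[x,y,z] for x in(-.02,.02) for y in(-.02,.02) for z in(0,h)])
    q=proj(n,R.from_euler('z',p[2]).apply(c)+[p[0],p[1],.026]); m=np.zeros((480*S,640*S),np.uint8)
    cv2.fillConvexPoly(m,cv2.convexHull(((q+.5)*S).round().astype(np.int32)),1)
    return cv2.resize(m.astype(np.float32),(640,480),interpolation=cv2.INTER_AREA)
bl=lambda m:cv2.GaussianBlur(m.astype(np.float32),(0,0),1)
def bfit(M,p0,h):
    f=lambda p:sum(((bl(bs(n,p,h))-bl(M[n]))**2).sum() for n in M)
    o=minimize(f,p0,method="Nelder-Mead",options=dict(initial_simplex=np.array([p0,p0,p0,p0])+np.vstack([[0,0,0],np.diag([.01,.01,.2])]),xatol=1e-4,maxiter=120))
    return o.x,o.fun
E
python3 - <<'E'
from bfit import *
for t,p0 in(("block_tall",[.59,.18,0]),("block_low",[.59,.05,-.2])):
    M={n:mask(n,t,8) for n in("top","scene")}
    if any(v is None for v in M.values()): print(t,"missed"); M={k:v for k,v in M.items() if v is not None}
    for h in(.022,.038):
        p,f=bfit(M,p0,h); print(t,h,p[:2].round(4),np.degrees(p[2]).round(1),round(f,1))
        for n in M: print("  ",n,bfit({n:M[n]},p,h)[0][:2].round(4),bfit({n:M[n]},p,h)[1].round(1))
E
```

```text
block_tall 0.022 [0.6037 0.1874] -1.7 57.1
   top [0.6046 0.1881] 12.9
   scene [0.5994 0.1889] 19.0
block_tall 0.038 [0.6033 0.1856] -3.7 19.0
   top [0.6037 0.1863] 2.7
   scene [0.6026 0.1826] 7.0
block_low 0.022 [0.5855 0.054 ] -11.1 11.1
   top [0.5846 0.0547] 5.9
   scene [0.5866 0.053 ] 1.3
block_low 0.038 [0.5853 0.053 ] -15.9 92.8
   top [0.5838 0.0535] 16.1
   scene [0.5914 0.0475] 45.0
```

```bash
python3 -m inch '[[[0.5,0,0,0,0,0,1],[0.5,0,0,0,0,0,1],[0.5,0,0,0,0,0,1],[0.5,0,0,0,0,0,1]]]' | grep tool_rot
python3 -m inch '[[[0.5,0,0,0,0,0,1],[0.5,0,0,0,0,0,1],[0.5,0,0,0,0,0,1],[0.5,0,0,0,0,0,1]]]'
cat > g.py <<'E'
from h import *
o=np.array([.5578,-.2709,.0426]); G=R.from_euler('ZY',[26.3,-35],degrees=True)
T=G*R.from_matrix(np.diag([1,-1,-1]))
def goal(k,dx=0): p=o+G.apply([0,0,k]); print(k,p.round(3)); rel(p,T)
E
python3 -c "
from g import *
goal(.19);goal(.08)"
```

```text
tool_rot: [-180.0, 0.0, 57.6]
time: 12.42
tcp_pos: [0.4481, -0.3278, 0.2868]
tool_rot: [180.0, 0.0, 27.7]
contact_force: [-0.5, -1.0, -0.2]
gripper_width: 0.0638
gripper_force: 0.0
0.19 [ 0.46  -0.319  0.198]
rel shift [ 0.098 -0.014  0.59 ] turn [-0.015  1.167  0.046] tool rot now [[0.89, 0.47, -0.0], [0.47, -0.89, -0.0], [-0.0, 0.0, -1.0]]
0.08 [ 0.517 -0.291  0.108]
rel shift [ 0.518 -0.003  1.191] turn [-0.015  1.167  0.046] tool rot now [[0.89, 0.47, -0.0], [0.47, -0.89, -0.0], [-0.0, 0.0, -1.0]]
```

```bash
python3 -m inch '[[[0.5,0.1,-0.014,0,0,1,0.04],[0.5,0.1,-0.014,0.1,0,1,0.04],[0.5,0.1,-0.014,0.25,0,1,0.04],[0.5,0.1,-0.014,0.25,0,1,0.04],[0.5,0.1,-0.014,0.25,0,1,0.04]]]'
python3 -c "
from g import *
goal(.16);goal(.08)"
```

```text
time: 13.05
tcp_pos: [0.462, -0.3186, 0.2508]
tool_rot: [-179.8, -30.0, 26.5]
contact_force: [1.0, 1.2, 0.9]
gripper_width: 0.0636
gripper_force: 0.0
0.16 [ 0.476 -0.312  0.174]
rel shift [-0.169 -0.     0.496] turn [-0.01   0.166  0.005] tool rot now [[0.78, 0.45, 0.45], [0.39, -0.89, 0.23], [0.5, -0.0, -0.87]]
0.08 [ 0.517 -0.291  0.108]
rel shift [-0.123  0.002  1.027] turn [-0.01   0.166  0.005] tool rot now [[0.78, 0.45, 0.45], [0.39, -0.89, 0.23], [0.5, -0.0, -0.87]]
```

```bash
python3 -m inch '[[[0.5,-0.17,0,0.2,-0.01,0.166,0],[0.5,-0.17,0,0.5,-0.01,0.166,0],[0.5,-0.17,0,0.5,-0.01,0.166,0],[0.5,-0.17,0,0.5,-0.01,0.166,0]]]'
python3 - <<'E'
from g import *
goal(.08)
s=r.get_state()["tcp_pos"]; o=[]
for n,w in(("top",60),("scene",60)):
    im=r.camera(n)[:,:,::-1]; u,v=proj(n,s)[0].astype(int); u,v=min(max(u,60),580),min(max(v,60),420); o.append(cv2.resize(im[v-60:v+60,u-60:u+60],(400,400),interpolation=cv2.INTER_CUBIC))
cv2.imwrite("pics/pre.png",np.hstack(o))
E
```

```text
time: 13.55
tcp_pos: [0.4766, -0.3113, 0.1738]
tool_rot: [179.8, -35.1, 26.6]
contact_force: [-0.2, 0.3, 0.5]
gripper_width: 0.0638
gripper_force: 0.0
0.08 [ 0.517 -0.291  0.108]
rel shift [-0.007 -0.002  0.53 ] turn [ 0.002 -0.002  0.008] tool rot now [[0.73, 0.45, 0.52], [0.37, -0.9, 0.25], [0.57, 0.0, -0.82]]
```

View pics/pre.png

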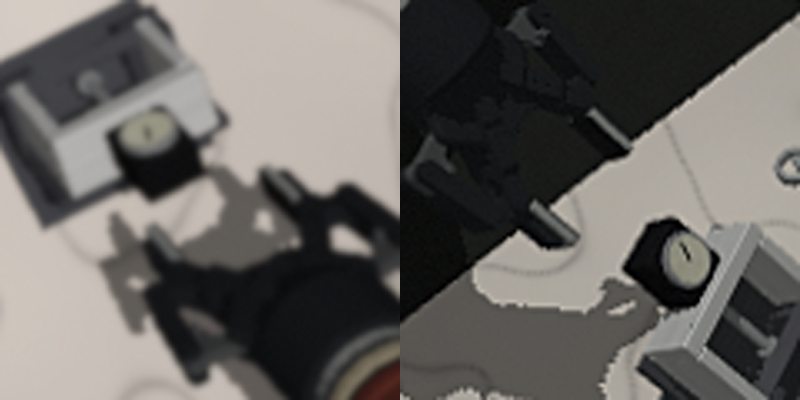

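The fingers line up with the black head in both views; I advance and grip.

```bash
python3 -m inch '[[[0.5,0,0,0.15,0,0,0],[0.5,0,0,0.3,0,0,0],[0.5,-0.005,0,0.42,0,0,0],[0.5,-0.005,0,0.51,0,0,0],[0.5,-0.005,0,0.51,0,0,0]]]'
python3 -m inch '[[[0.1,0,0,0,0,0,0],[0,0,0,0,0,0,0],[-0.2,0,0,0,0,0,0],[-0.3,0,0,0,0,0,0],[-0.3,0,0,0,0,0,0]]]' 50
python3 -m inch '[[[-0.5,0,0,0,0,0,0],[-0.5,0,0,0,0,0,0],[-0.5,0,0,0,0,0,0]]]' 50
```

```text
time: 14.28
tcp_pos: [0.5133, -0.2924, 0.1087]
tool_rot: [-179.9, -35.0, 26.2]
contact_force: [-1.0, 0.3, -0.5]
gripper_width: 0.0641
gripper_force: 0.0
time: 14.9
tcp_pos: [0.5127, -0.2932, 0.1092]
tool_rot: [180.0, -35.0, 26.2]
contact_force: [-3.5, -0.5, 5.7]
gripper_width: 0.0396
gripper_force: 50.6
time: 15.28
tcp_pos: [0.5127, -0.2932, 0.1092]
tool_rot: [180.0, -35.0, 26.2]
contact_force: [-4.5, -0.5, 6.4]
gripper_width: 0.0393
gripper_force: 50.6
```

```bash
python3 -m inch '[[[-0.5,0,0,0,0,0,0],[-0.5,0.1,0,-0.14,0,0,0],[-0.5,0.25,0,-0.36,0,0,0],[-0.5,0.4,0,-0.57,0,0,0],[-0.5,0.53,0,-0.76,0,0,0]]]' 90
python3 -m inch '[[[-0.5,0,0,0,0,-0.3,0],[-0.5,0,0,0,0,-0.6,0],[-0.5,0,0,0,0,-0.9,0],[-0.5,0,0,0,0,-1,0],[-0.5,0,0,0,0,-1,0]]]'
python3 -m inch '[[[-0.5,0,0,0,0,-0.167,0],[-0.5,0,0,0,0,-0.167,0],[-0.5,0,0,0,0,-0.167,0.5],[-0.5,0,0,0,0,-0.167,0.5],[-0.5,0,0,0,0,-0.167,0.5]]]'
python3 -c "
from h import *
rel([.6033,.1857,.245],R.from_euler('xyz',[180,0,-3],degrees=True))"
```

```text
time: 15.9
tcp_pos: [0.5109, -0.2924, 0.2466]
tool_rot: [-179.8, -34.8, 26.1]
contact_force: [-0.4, 0.3, -6.6]
gripper_width: 0.0391
gripper_force: 92.7
time: 16.52
tcp_pos: [0.5127, -0.2904, 0.2452]
tool_rot: [-179.7, -4.9, 26.4]
contact_force: [-1.2, 0.3, -6.1]
gripper_width: 0.0391
gripper_force: 92.7
time: 17.15
tcp_pos: [0.5113, -0.2937, 0.2469]
tool_rot: [-179.2, 0.2, 11.2]
contact_force: [-0.1, 0.2, -6.2]
gripper_width: 0.0386
gripper_force: 92.6
rel shift [ 1.22  -3.016  0.049] turn [-0.025  0.009  0.472] tool rot now [[0.98, 0.19, -0.01], [0.19, -0.98, 0.01], [-0.0, -0.01, -1.0]]
```

```bash
for i in 1 2 3; do python3 -m inch '[[[-0.5,0.13,-0.3,0,0,0,0],[-0.5,0.27,-0.7,0,0,0,0],[-0.5,0.4,-1,0,0,0,0],[-0.5,0.4,-1,0,0,0,0]]]' | grep tcp; done
python3 -m inch '[[[-0.5,0,0,0,0,0,0.2],[-0.5,0,0,0,0,0,0.46],[-0.5,0,0,0,0,0,0.46],[-0.5,0,0,0,0,0,0.46],[-0.5,0,0,0,0,0,0.46]]]'
python3 - <<'E'
from fit import *
rel([.6033,.1857,.245],R.from_euler('xyz',[180,0,-3],degrees=True))
s=r.get_state(); M={}
for n in("scene","top"):
    x=mask(n,"gauge",4)
    if x is not None: M[n]=x; print(n,x.sum())
    cv2.imwrite(f"pics/{n}2.png",r.camera(n)[:,:,::-1])
np.savez("m.npz",**M)
p0=np.r_[s["tcp_pos"]-[0,0,.083],np.radians(-3)]
a,b=cv2.imread("pics/top2.png"),cv2.imread("pics/scene2.png")
ims=[]
for n,i in(("top",a),("scene",b)):
    u,v=proj(n,s["tcp_pos"]-[0,0,.04])[0].astype(int)
    sl=(slice(v-60,v+60),slice(u-60,u+60)); im=cv2.resize(i[sl],(400,400),interpolation=cv2.INTER_CUBIC)
    cv2.drawContours(im,cv2.findContours((cv2.resize(sil(n,p0,0)[sl],(400,400))>.5).astype(np.uint8),cv2.RETR_LIST,cv2.CHAIN_APPROX_NONE)[0],-1,(0,0,255),1); ims.append(im)
cv2.imwrite("pics/held.png",np.hstack(ims))
E
```

```text
tcp_pos: [0.5434, -0.1265, 0.2489]
tcp_pos: [0.5722, 0.0317, 0.2505]
tcp_pos: [0.6009, 0.1899, 0.2516]
time: 19.27
tcp_pos: [0.6017, 0.1828, 0.2524]
tool_rot: [-179.4, 0.3, -2.5]
contact_force: [-0.2, -0.1, -5.8]
gripper_width: 0.0392
gripper_force: 94.0
rel shift [ 0.01  -0.019  0.049] turn [-0.021  0.011  0.015] tool rot now [[1.0, -0.04, -0.01], [-0.04, -1.0, 0.01], [-0.01, -0.01, -1.0]]
scene 1308
top 610
```

View pics/held.png

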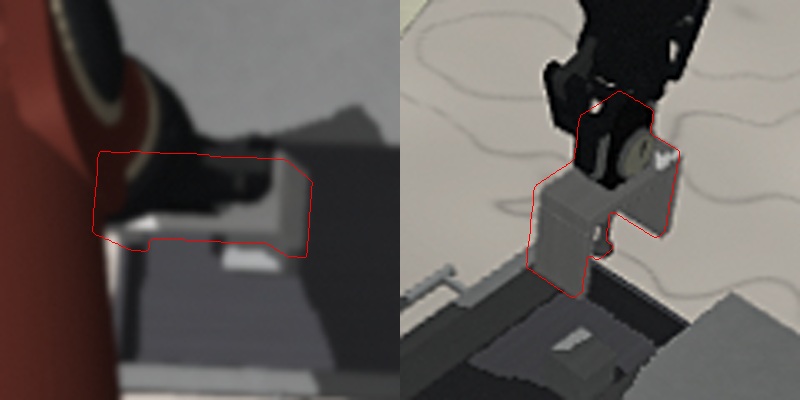

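Run:
```python
import fit as F
from fit import *
s=r.get_state(); m=np.load("m.npz"); base=np.r_[s["tcp_pos"]-[0,0,.083],np.radians(-2.5)]
head=F.B[3]; body=[F.B[i] for i in(0,1,2,4,5)]
F.B=[head*[1.6,1.9,1]+[0,0,.002]]; W={n:cv2.GaussianBlur(1-(sil(n,base,0)>.0).astype(np.float32),(0,0),.1) for n in m}
F.B=body; bl=lambda x:cv2.GaussianBlur(x.astype(np.float32),(0,0),1)
def f(q,ns): return sum((W[n]*(bl(sil(n,np.r_[base[:3]+q[:3],base[3]+q[3]],q[4]))-bl(m[n]))**2).sum() for n in ns)
for ns in(["scene"],):
    S=np.vstack([np.zeros(5),np.diag([.006,.006,.006,.06,.05])])
    o=minimize(f,S[0],args=(ns,),method="Nelder-Mead",options=dict(initial_simplex=S,maxiter=300,xatol=1e-4)); print(ns,f(S[0],ns),o.fun,o.x[:3].round(4),np.degrees(o.x[3:]).round(2))
    for l in(-2,0,2):
        o=minimize(lambda q:f(np.r_[q,np.radians(l)],ns),np.zeros(4),method="Nelder-Mead",options=dict(initial_simplex=S[:5,:4],maxiter=200,xatol=1e-4)); print(l,o.fun,o.x.round(4))
```

```text
['scene'] 36.193436 6.7119669914245605 [ 0.0013  0.0022 -0.    ] [-0.61  1.23]
-2 11.236848831176758 [ 0.0037  0.0009  0.0013 -0.0081]
0 7.701836585998535 [ 0.0016  0.0027 -0.0002 -0.0011]
2 5.97804594039917 [0.001  0.0015 0.0005 0.0091]
```

```bash
python3 -m inch '[[[-0.5,0.004,-0.008,0.15,-0.02,0.01,0],[-0.5,0.004,-0.008,0.35,-0.02,0.01,0],[-0.5,0.004,-0.008,0.55,-0.02,0.01,0],[-0.5,0.004,-0.008,0.6,-0.02,0.01,0],[-0.5,0.004,-0.008,0.6,-0.02,0.01,0]]]'
python3 -m inch '[[[-0.5,0,0,0.05,0,0,0],[-0.5,0,0,0.1,0,0,0],[-0.5,0,0,0.15,0,0,0],[-0.5,0,0,0.2,0,0,0],[-0.5,0,0,0.2,0,0,0]]]'
```

```text
time: 20.2
tcp_pos: [0.6022, 0.1858, 0.1627]
tool_rot: [-180.0, -0.0, -2.6]
contact_force: [-0.3, 0.8, -5.7]
gripper_width: 0.0394
gripper_force: 93.7
time: 20.82
tcp_pos: [0.6017, 0.1856, 0.1318]
tool_rot: [-180.0, 0.1, -2.6]
contact_force: [0.7, -0.2, -4.9]
gripper_width: 0.0391
gripper_force: 93.9
```

```bash
python3 -m inch '[[[-0.5,0,0.01,0.03,0,0,0],[-0.5,0,0.01,0.06,0,0,0],[-0.5,0,0.01,0.09,0,0,0],[-0.5,0,0.01,0.12,0,0,0],[-0.5,0,0.01,0.12,0,0,0]]]'
python3 -m inch '[[[-0.5,0,0,0.01,0,0,0],[-0.5,0,0,0.02,0,0,0],[-0.5,0,0,0.02,0,0,0]]]'
```

```text
time: 21.45
tcp_pos: [0.6017, 0.1841, 0.114]
tool_rot: [-180.0, 0.0, -2.6]
contact_force: [0.6, 0.4, -3.4]
gripper_width: 0.0387
gripper_force: 94.1
time: 21.82
tcp_pos: [0.6018, 0.1841, 0.1114]
tool_rot: [-180.0, 0.0, -2.6]
contact_force: [0.8, 0.0, -4.7]
gripper_width: 0.0393
gripper_force: 94.1
```

```bash
for i in 1 2 3; do python3 -m inch '[[[-0.5,0,0,0.008,0,0,0],[-0.5,0,0,0.008,0,0,0],[-0.5,0,0,0.008,0,0,0]]]' | egrep 'tcp|rot|cont'; python3 -c "
from h import *;print(r.get_state()['moment'].round(2))"; done
```

```text
tcp_pos: [0.6018, 0.1841, 0.1103]
tool_rot: [-180.0, 0.0, -2.6]
contact_force: [0.1, 0.4, -4.3]
[ 0.06 -0.04  0.02]
tcp_pos: [0.6018, 0.1841, 0.109]
tool_rot: [-180.0, 0.0, -2.6]
contact_force: [-0.1, 0.1, -3.7]
[ 0.04 -0.09 -0.02]
tcp_pos: [0.6018, 0.1841, 0.108]
tool_rot: [-180.0, 0.0, -2.6]
contact_force: [0.7, -0.4, -3.0]
[-0.04  0.09 -0.02]
```

```bash
for i in 1 2; do python3 -m inch '[[[-0.5,0,0,0.007,0,0,0],[-0.5,0,0,0.007,0,0,0],[-0.5,0,0,0.007,0,0,0]]]' | egrep 'tcp|rot|cont'; python3 -c "
from h import *;print(r.get_state()['moment'].round(2))"; done
```

```text
tcp_pos: [0.602, 0.1842, 0.1078]
tool_rot: [-180.0, -0.0, -2.6]
contact_force: [-0.5, 0.3, 6.1]
[-0.41  0.64 -0.11]
tcp_pos: [0.6028, 0.1842, 0.1078]
tool_rot: [-179.9, -0.1, -2.6]
contact_force: [-1.4, -0.6, 9.1]
[-0.51  0.79 -0.05]
```

```bash
python3 -m inch '[[[-0.5,0,0,0,0,0,0],[-0.5,0,0,0,0,0,0],[-0.5,0,0,0,0,0,0]]]' 20
python3 - <<'E'
import fit as F
from fit import *
s=r.get_state(); print(s["moment"].round(2)); M={"scene":mask("scene","gauge",4)}
base=np.r_[s["tcp_pos"][:2],.026,np.radians(-2.6)]
head=F.B[3]; body=[F.B[i] for i in(0,1,2,4,5)]
i=r.camera("scene")[:,:,::-1]; u,v=proj("scene",base[:3]+[0,0,.05])[0].astype(int); sl=(slice(v-50,v+50),slice(u-60,u+60)); im=cv2.resize(i[sl],(720,600),interpolation=cv2.INTER_CUBIC)
cv2.drawContours(im,cv2.findContours((cv2.resize(sil("scene",base,0)[sl],(720,600))>.5).astype(np.uint8),cv2.RETR_LIST,cv2.CHAIN_APPROX_NONE)[0],-1,(0,0,255),1); cv2.imwrite("pics/set.png",im)
E
```

```text
time: 24.08
tcp_pos: [0.6028, 0.1842, 0.1078]
tool_rot: [-179.9, -0.1, -2.6]
contact_force: [-1.9, -0.6, 8.8]
gripper_width: 0.0392
gripper_force: 96.1
[-0.53  0.81 -0.01]
```

View pics/set.png

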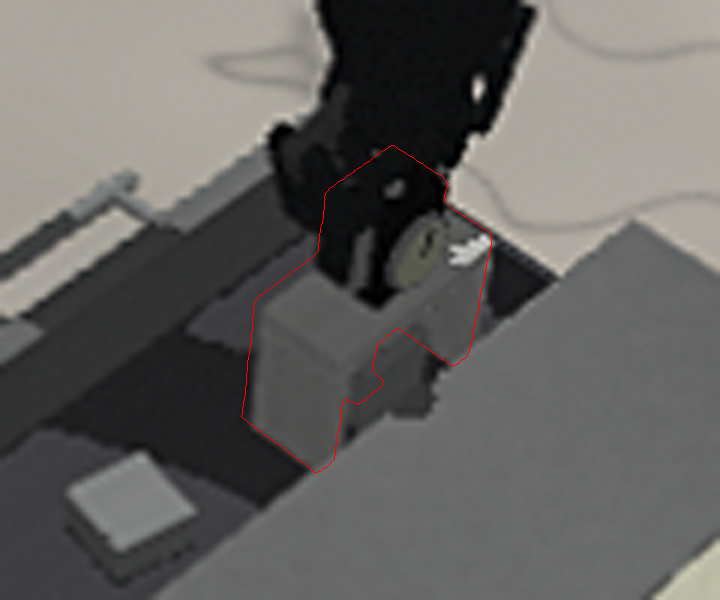

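```bash
for i in 1 2; do python3 -m inch '[[[-0.4,0,0,0.007,0,0,0],[-0.3,0,0,0.007,0,0,0],[-0.3,0,0,0.007,0,0,0],[-0.3,0,0,0.007,0,0,0]]]' 20 | egrep 'tcp|rot|cont|force'; python3 -c "
from h import *;print(r.get_state()['moment'].round(2))"; done
```

```text
tcp_pos: [0.6036, 0.1841, 0.1078]
tool_rot: [-179.9, -0.2, -2.6]
contact_force: [-1.5, -1.0, 13.4]
gripper_force: 96.6
[-0.64  0.88 -0.04]
tcp_pos: [0.6045, 0.184, 0.1078]
tool_rot: [-179.9, -0.4, -2.6]
contact_force: [-2.0, -0.4, 16.4]
gripper_force: 97.0
[-0.84  0.86  0.03]
```

```bash
python3 -m inch '[[[-0.3,0,0,-0.02,0,0,0],[-0.3,-0.012,0,-0.02,0,0.033,0],[-0.3,-0.012,0,-0.02,0,0.033,0],[-0.3,-0.012,0,-0.02,0,0.033,0]]]' | egrep 'tcp|rot|cont|force'; python3 -c "
from h import *;print(r.get_state()['moment'].round(2))"
python3 -m inch '[[[-0.3,0,0,0.01,0,0,0],[-0.3,0,0,0.01,0,0,0],[-0.3,0,0,0.01,0,0,0]]]' 20 | egrep 'tcp|rot|cont|force'; python3 -c "
from h import *;print(r.get_state()['moment'].round(2))"
```

```text
tcp_pos: [0.602, 0.1842, 0.1082]
tool_rot: [-179.9, -1.3, -2.6]
contact_force: [0.5, -0.7, 6.3]
gripper_force: 95.6
[-0.45 -0.16  0.03]
tcp_pos: [0.6023, 0.1842, 0.1081]
tool_rot: [-179.9, -1.3, -2.6]
contact_force: [-1.1, -0.3, 13.4]
gripper_force: 96.8
[-0.63  0.44 -0.  ]
```

```bash
python3 -m inch '[[[-0.3,0,0,-0.006,0,0,0],[-0.3,0,0,-0.006,0,0,0],[-0.3,0,0,-0.006,0,0,0]]]' | egrep 'tcp|rot|cont|force'
python3 -m inch '[[[-0.06,0,0,-0.006,0,0,0],[0,0,0,-0.006,0,0,0],[0.2,0,0,-0.006,0,0,0],[0.5,0,0,-0.006,0,0,0],[0.5,0,0,-0.006,0,0,0]]]'
python3 -m inch '[[[0.5,0,0,-0.1,0,0,0],[0.5,0,0,-0.3,0,0,0],[0.5,0,0,-0.6,0,0,0],[0.5,0,0,-0.9,0,0,0],[0.5,0,0,-0.9,0,0,0]]]'
python3 -m inch '[[[0.5,0,1,-0.3,0,0,0],[0.5,0,1,-0.3,0,0,0],[0.5,0,1,-0.3,0,0,0],[0.5,0,1,-0.3,0,0,0]]]'
python3 -m inch '[[[0.5,0,1,0,0,0,0],[0.5,0,1,0,0,0,0],[0.5,0,1,0,0,0,0],[0.5,0,1,0,0,0,0]]]'
python3 - <<'E'
from fit import *
M={n:mask(n,"gauge",5) for n in("scene","top")}
def f(q,ns):
    b=lambda x:cv2.GaussianBlur(x.astype(np.float32),(0,0),1)
    return sum(((b(sil(n,np.r_[q[:2],.026,q[2]],q[3]))-b(M[n]))**2).sum() for n in ns)
q0=np.array([.604,.186,-.045,0]); S=q0+np.vstack([np.zeros(4),np.diag([.006,.006,.06,.04])])
for ns in(["top"],["top","scene"]):
    o=minimize(f,q0,args=(ns,),method="Nelder-Mead",options=dict(initial_simplex=S,maxiter=200,xatol=1e-4)); print(ns,o.fun,o.x[:2].round(4),np.degrees(o.x[2:]).round(2))
a=r.camera("top")[:,:,::-1];b=r.camera("scene")[:,:,::-1]
cv2.imwrite("pics/end.png",np.hstack([cv2.resize(a[190:340,130:330],(400,300)),cv2.resize(b[130:280,260:460],(400,300))]))
E
```

```text
tcp_pos: [0.6022, 0.1842, 0.1082]
tool_rot: [-179.9, -1.3, -2.6]
contact_force: [0.3, -0.1, 8.8]
gripper_force: 95.8
time: 27.1
tcp_pos: [0.5998, 0.1843, 0.1067]
tool_rot: [-180.0, -1.0, -2.6]
contact_force: [-0.8, -0.3, -0.0]
gripper_width: 0.0644
gripper_force: 0.0
time: 27.72
tcp_pos: [0.6004, 0.1849, 0.2479]
tool_rot: [-179.7, -1.6, -2.6]
contact_force: [0.5, -0.6, -0.3]
gripper_width: 0.0641
gripper_force: 0.0
time: 28.22
tcp_pos: [0.5902, 0.0302, 0.2879]
tool_rot: [179.9, -1.1, -3.0]
contact_force: [-0.1, 0.5, 0.9]
gripper_width: 0.0643
gripper_force: 0.0
time: 28.72
tcp_pos: [0.583, -0.1163, 0.286]
tool_rot: [-180.0, -0.9, -2.7]
contact_force: [-0.8, 0.9, -0.8]
gripper_width: 0.0644
gripper_force: 0.0
['top'] 24.421428680419922 [0.6097 0.1842] [-2.78  0.67]
['top', 'scene'] 105.91921997070312 [0.6079 0.184 ] [-2.25  1.46]
```

View pics/end.png

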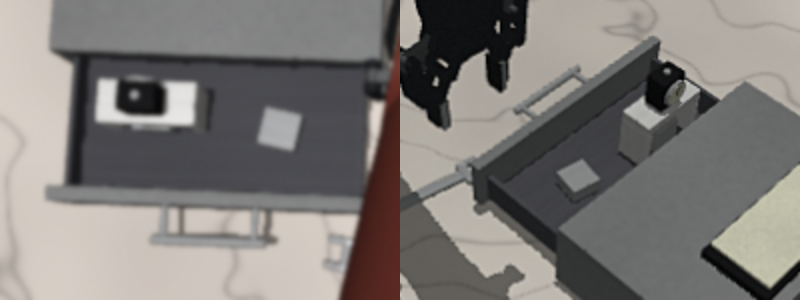

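Run:
```python
import fit as F
from fit import *
m=mask("top","gauge",5); body=[F.B[i] for i in(0,1,2)]; hd=F.B[3]
b=lambda x:cv2.GaussianBlur(x.astype(np.float32),(0,0),1)
F.B=[hd*[2.2,1.2,1]]; W=1-(sil("top",np.r_[.605,.185,.026,-.045],0)>0).astype(np.float32)
F.B=body
f=lambda q:(W*(b(sil("top",np.r_[q[:2],.026,q[2]],0))-b(m))**2).sum()
q0=np.array([.604,.186,-.045]); S=q0+np.vstack([np.zeros(3),np.diag([.006,.006,.06])])
o=minimize(f,q0,method="Nelder-Mead",options=dict(initial_simplex=S,maxiter=200,xatol=1e-4)); print(o.fun,o.x)
im=r.camera("top").astype(int).sum(2)/3
for u in(206,209): print(u,im[220:262,u].astype(int).tolist())
print("bar front-top edge",proj("top",[[x-.022,.175,z] for x,z in((.6033,.1),(.608,.1),(.6033,.026),(.608,.026))])[:,1].round(1),"block front top edge/bottom",proj("top",[[.5833,.18,.064],[.5833,.18,.026]])[:,1].round(1))
```

```text
3.341445207595825 [ 0.60963801  0.18414348 -0.04231481]
206 [41, 56, 67, 72, 71, 72, 72, 77, 85, 88, 72, 43, 25, 23, 22, 19, 20, 19, 19, 21, 21, 21, 21, 20, 17, 16, 37, 101, 174, 214, 215, 184, 141, 125, 114, 87, 70, 70, 73, 73, 72, 74]
209 [41, 56, 68, 72, 71, 71, 72, 73, 73, 73, 72, 65, 48, 28, 14, 8, 8, 8, 8, 8, 6, 8, 8, 7, 9, 9, 32, 97, 173, 215, 218, 190, 149, 132, 121, 93, 73, 71, 73, 73, 72, 73]
bar front-top edge [254.  251.7 258.  255.8] block front top edge/bottom [255.  257.1]
```

Run:
```python
from h import *
a=cv2.imread("pics/top1.png").astype(int).sum(2)/3; b=r.camera("top").astype(int).sum(2)/3
for u in(204,208,212): print(u,a[230:262,u].astype(int).tolist(),b[248:262,u].astype(int).tolist())
print("expected block top face rows",proj("top",[[.5833,.18,.064],[.6233,.18,.064],[.5833,.18,.026]])[:,1].round(1))
for x in(.604,.606,.608,.610): print(x,proj("top",[[x-.022,.18,.1],[x-.022,.18,.086],[x+.022,.18,.1]])[:,1].round(1))
print("foot for leg rows")
```

```text
204 [66, 66, 66, 67, 67, 70, 88, 121, 145, 153, 152, 154, 156, 157, 158, 156, 153, 152, 154, 156, 157, 158, 157, 155, 145, 118, 83, 64, 64, 66, 66, 66] [174, 212, 213, 178, 134, 119, 109, 83, 70, 71, 73, 73, 72, 73]
208 [65, 66, 66, 67, 66, 69, 86, 119, 145, 153, 154, 155, 157, 158, 160, 158, 156, 155, 157, 158, 160, 160, 159, 158, 149, 125, 91, 68, 64, 66, 66, 66] [173, 214, 217, 189, 146, 129, 119, 91, 72, 70, 73, 73, 72, 72]
212 [66, 66, 67, 67, 67, 68, 83, 116, 142, 154, 156, 157, 158, 160, 162, 160, 158, 156, 157, 159, 161, 161, 160, 158, 153, 133, 100, 71, 65, 66, 66, 66] [213, 227, 222, 195, 156, 137, 127, 99, 76, 70, 73, 73, 73, 74]
expected block top face rows [255.  236.  257.1]
0.604 [253.6 254.4 232.1]
0.606 [252.7 253.5 231.1]
0.608 [251.7 252.5 230.1]
0.61 [250.7 251.5 229.2]
foot for leg rows
```

```bash
python3 -c "
from workcell import r
print(r.close_job())"
```

```text
the job is handed in; nothing more can be done
None
```

The job is handed in: I pulled the drawer about 142 mm open and left the gauge standing, released, over the taller block, its foot by my camera estimate about 5 mm off the middle along x and 2 mm along y; I never saw the foot reading itself or any verdict.

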